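Index the lens carriage one hole nearer the lamp

ROBOT

A 6-joint arm with a two-finger parallel gripper is mounted at the origin on the work surface. World frame = base frame: x ahead of the robot, y to its left, z up, the work surface at z = 0. Lengths are in m, angles in rad, forces in N, time in s.
With the tool pointing down it reaches from about 0.425 to 0.95 m from the base axis. Payload 3.5 kg.
Tool frame: the origin (TCP) lies at the very end of the fingers, on their centre line; the grasp point (between the pads) lies 19 mm behind it; y points along the fingers, z is the direction in which the jaws open and shut, and the axes are right-handed (so a half turn about y gives the same grasp; the last joint's range is limited). The gripper opens to 85 mm and grips with 20 to 120 N. Pads are 22 mm wide; open, the fingers measure 114 mm over their backs; the gripper's body (76 mm by 85 mm) begins 54 mm behind the grasp point. The pads swing forward as they close: fully open they stand 13 mm farther back than shut.
Start: joints at [-1.315, 0.286, 1.577, -0, 1.279, -0.15], TCP at [0.266, -0.62, 0.196] pointing down, gripper open.
Joint ranges: [-2.77, 2.77], [-0.9, 2.22], [0.21, 2.48], [-1.53, 4.67], [0.24, 2.81], [-2.84, 2.84]. Speed limits (rad/s): [2.79, 2.79, 3.14, 3.14, 3.14, 3.14].

INTERFACE

Orientations are given as a unit quaternion [x, y, z, w].
In Python, from plant import ctrl gives the robot as it stands. The module is installed in compiled form; this text tells all that it offers.
- The arm moves only by the tool jog_arm, never from a script. Its argument "deltas" is a list of rows, each a list of 3 entries, a list of its own where there are three numbers: the turn, a rotation vector about the tool's x, y, z in rad, then the shift along the tool's x, y, z in m, then the opening, from 0 (shut) to 1 (fully open). In form: [[[wx, wy, wz], [dx, dy, dz], gripper], ...]. A call has 1 to 10 rows; each row is the pose to reach, as a shift and turn from the pose measured when the call began, along the tool's axes at that moment; what a row does not reach only later rows make up. A row lasts 1/12 s, in which the tool goes at most 41.7 mm and 7.16 degrees, less where a joint would pass 70% of its speed; a pose out of reach is approached as far as the arm can. A call with a gripper value outside its range is refused whole. The fingers move at their own pace and stop on an object; "force" is the grip in N (left out, the last holds). Time passes only in rows, so rows that repeat a pose let the fingers close. It gives the time, the measured TCP pose, the force and the opening at its end, in the units of the state.
- ctrl.get_state(): the state, without advancing time (a new reading comes with each control period).
- ctrl.read_camera(name): name is "side" or "top"; returns a dict with "pixels" (400x640x3 uint8, blue, green, red), "range_z" (400x640 float32, m along the optical axis (not along the pixel's ray), 0 where there is no reading), "fx", "fy", "cx", "cy" (pixels), "T" (4x4, takes a point from camera to world coordinates). Camera axes: x right, y up, looking along -z (the intrinsics and any distortion apply to the point x, -y, -z); pixel columns grow to the right and rows downward; lengths in m; the calibration is good to about 2 mm. A picture is of the moment at which its call begins.
- ctrl.sign_off(): hands the job in, once; it reports no verdict.
The state is a dict: "time": time; "qpos": joint angles; "dq": joint speeds; "joint_efforts": joint torques, N m; "eef_pos": TCP position; "tcp_rot": TCP orientation; "contact_force": force on the tool from outside, world axes, zero at the start; "wrist_torque": the same for the moment, N m; "opening": opening from 0.0 (shut) to 1.0 (fully open).
Only numpy, scipy, OpenCV 4.12 (cv2) and the standard library are available. Lean on these libraries where they do the work, as an engineer would, in place of code of your own. Each camera call takes 0.05 s, during which the arm holds its last target.

TASK

On the optical bench, first lay the wooden rule flat on the table with its long edge flush against the near side of the rail, about midway along it, and let go of it. Then pull up the black lock plunger on the carriage, slide the carriage to the next hole towards the lamp, push the pin fully home in that hole, and finish still holding the knob down there, as the pin springs up when released. Do not touch the lens, and leave the other things on the bench where they are.

Things in the scene. Friction and masses are not known exactly. Their poses are not given: they have to be found in the camera images.
- rail: optical bench rail, fixed: 50 mm wide, 340 mm long, 28 mm high. Origin: centre of its underside. Its y axis runs along it, z up, x across it away from the robot: its near side face (towards the robot) is at x = -25 mm, flat from the table up to 28 mm. A row of holes 40 mm apart runs along the middle of its top
- carriage (a joint): slide of the lens carriage (grey, 50 mm wide, 140 mm long, top 44 mm above the table) along the rail, m, positive to the rail's +y; it starts near 0, locked in a hole with 1.5 mm of play either way. The neighbouring holes are at +0.040 and -0.040. 1.5 N of friction; stays where it is left
- plunger (a joint): height of the lock plunger over fully home, m (0 home, 0.022 upper stop). Its 8 mm round-ended pin goes down into the rail's holes. A light spring (0.5 N per mm) floats it about 7 mm above home, where it already locks; it is fully home only while held down (about 3.5 N). Above 0.014 the pin is clear of the hole: keep it up (about 5 N) while sliding; let go off a hole, it rides on the rail's top
- knob_centre (a point): centre of the plunger's knob, an upright black cylinder 26 mm across and 26 mm tall, on the rail's centre line, 45 mm from the carriage's middle towards the rail's -y. Fully home its centre is 71 mm above the table; below it is a 22 mm wide collar, and the carriage's top lies 14 mm under the knob. Moving the knob sideways moves the carriage
- lens_centre (a point): centre of the lens, a black-rimmed disc 58 mm across and 13 mm thick standing across the rail on the carriage, 50 mm from the carriage's middle towards the rail's +y. It is on the rail's centre line, 113 mm above the table; the disc's top is 142 mm above the table. Not to be touched
- lamp: the lamp house, a grey upright drum 64 mm in diameter on a stem and a square 75 mm foot, 170 mm tall; fixed beyond one end of the rail, 225 mm from its middle, at the rail's +y or -y end. Origin: centre of its underside
- screen: the white square screen, 110 x 110 mm, standing across the line of the rail on a 75 mm foot, top 170 mm above the table; fixed beyond the other end of the rail, 225 mm from its middle. Origin: centre of its underside
- rule_centre (a point): centre of the wooden rule's flat blade: 60 mm wide (its x), 260 mm long (its y), 8 mm thick, about 90 g, lying flat between the robot and the rail, its ruled long edge (+x) towards the rail. The centre is 4 mm above the table
- rule_grip (a point): centre of the rule's raised finger grip, a wooden block 14 mm wide (rule's x), 40 mm long (rule's y), standing from 8 to 32 mm above the table; its centre is 18 mm from the blade's centre line towards the robot (-x) and 20 mm above the table
- beaker: a glass beaker, 70 mm wide, 95 mm tall, behind the rail. To be left alone; origin at the centre of its underside
- dish: a white porcelain basin, 84 mm wide, 35 mm tall, left of the rule. To be left alone; origin at the centre of its underside
- burner: a gas burner, round foot 80 mm, tube up to 136 mm, right of the rule. To be left alone; origin at the centre of its underside
- jar: a small capped glass jar, 52 mm wide, 70 mm tall, behind the rail. To be left alone; origin at the centre of its underside
- spatula: a spatula with a wooden handle, 160 mm long, lying at the left. To be left alone
- eraser: an eraser, 22 x 50 x 12 mm, lying at the right. To be left alone; origin at the centre of its underside
Not all that is in view belongs to the job. Leave any pink or turquoise look-alike of the lamp alone.

How it is judged:
On the way, in this order (a step that is already met when the one before it is completed fails the run):
1. the rule lies flat and flush against the rail's near side, about midway along it, let go (x of rule_centre in the frame of rail between -0.0575 and -0.0525 m and y of rule_centre in the frame of rail between -0.05 and 0.05 m and z of rule_centre in the frame of rail below 0.008 m and angle between the y axis of rule_centre and the y axis of rail, either way round below 0.02 rad and contact force between the fingers and rule below 0.2 N), for 0.3 s.
2. the plunger is pulled up so that its pin is clear of the hole (value of joint plunger above 0.0125 m), for 0.1 s.
At the end, for the whole second after the job is handed in: Carriage one hole nearer the lamp (40 mm, within 3.5 mm), pin within 2.2 mm of fully home and held there by fingers on the knob; the released rule flat, its long edge on the rail's near side (gap under 2.5 mm, within 0.02 rad), middles within 50 mm (all of step 1 and ((y of lamp in the frame of rail above 0 m and value of joint carriage between 0.0365 and 0.0435 m) or (y of lamp in the frame of rail below 0 m and value of joint carriage between -0.0435 and -0.0365 m)) and value of joint plunger below 0.0022 m and contact force between the fingers and plunger above 1 N); the arm keeps its last pose, push and grip.
It fails at once if the lens is touched (contact force between any of the fingers, the arm and carriage_c4 above 0.5 N).
It fails at once if a thing not part of the job is moved by more than 20 mm (distance of any of beaker, dish, burner, jar, spatula, eraser from where it was at the start of the episode above 0.02 m).
It also fails if it takes over 64 s, if anything falls off the work surface, if the arm or the gripper's body presses on something with over 40 N, if the wrist force passes 120 N, or if a joint passes its speed limit or range.

## Working session

There is one attempt and no reset: what is moved stays moved. The work goes in short steps, Python scripts to look and compute and a tool call to move; the robot and the scene stay as the last step left them, time stands still between calls to the robot, and variables do not carry over. Pictures are saved under pics/ and viewed, and the job is handed in when it is done.

Besides the shell and the picture viewer there is one more tool, called after "Emit:" as name([rows], argument=value, ...), one row to a line, values as JSON. jog_arm: Moves the arm, as the interface text tells. Its arguments: {"type":"object","properties":{"deltas":{"type":"array","items":{"type":"array"}},"force":{"type":"number"}},"required":["deltas"]}

```bash
mkdir -p pics
python3 - <<'E'
from plant import ctrl
import cv2,numpy as np
s=ctrl.get_state()
for k,v in s.items(): print(k,np.round(v,4))
for n in("side","top"):
    c=ctrl.read_camera(n); cv2.imwrite(f"pics/{n}0.png",c["pixels"]); np.savez(f"{n}0.npz",**c)
    print(n,c["fx"],c["cx"],c["cy"],[k for k in c]); print(np.round(c["T"],3))
E
```

```text
time 0.0
qpos [-1.315   0.2872  1.5782  0.      1.2786 -0.15  ]
dq [-0.0003  0.0018  0.0004  0.0007 -0.0012  0.0002]
joint_efforts [ 9.00000e-04 -4.05981e+01 -2.92626e+01 -1.00000e-04  5.80000e-03
  0.00000e+00]
eef_pos [ 0.2663 -0.6194  0.1945]
tcp_rot [-0.1425  0.6934 -0.6918  0.1425]
contact_force [-0.3469 -0.7156  0.6958]
wrist_torque [-0.021   0.0422  0.006 ]
opening 1.0015
side 373.0192639049141 316.558684865787 196.46762118940396 ['pixels', 'range_z', 'fx', 'fy', 'cx', 'cy', 'T']
[[ 0.969  0.188 -0.163  0.422]
 [-0.249  0.704 -0.665 -0.598]
 [-0.01   0.685  0.729  0.777]
 [ 0.     0.     0.     1.   ]]
top 433.0016039527784 320.34040199565334 203.57356922786937 ['pixels', 'range_z', 'fx', 'fy', 'cx', 'cy', 'T']
[[ 1.000e-03  9.810e-01 -1.940e-01  3.430e-01]
 [-1.000e+00 -3.000e-03 -2.000e-02  6.000e-03]
 [-2.000e-02  1.940e-01  9.810e-01  1.184e+00]
 [ 0.000e+00  0.000e+00  0.000e+00  1.000e+00]]
```

View pics/side0.png

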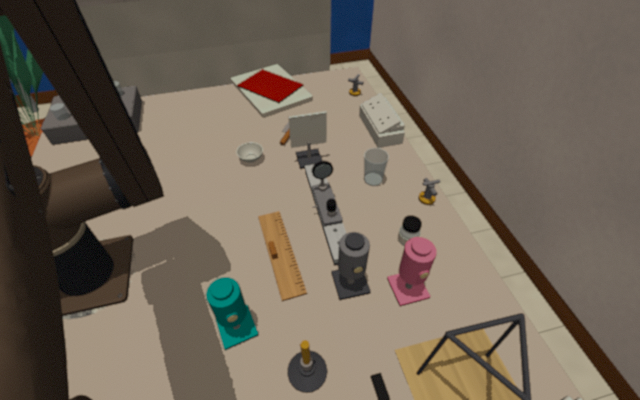

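View pics/top0.png

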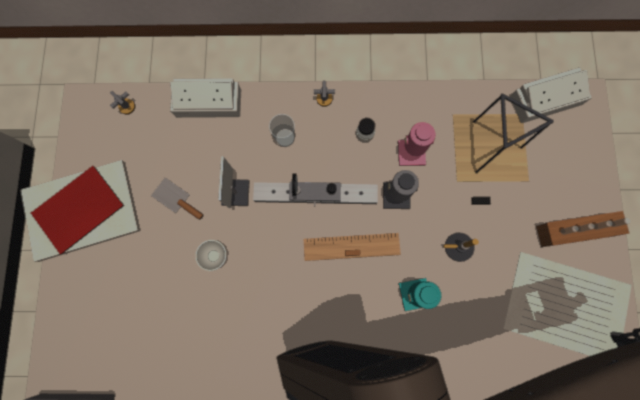

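```bash
cat > h.py <<'E'
import numpy as np,cv2
def load(n): return dict(np.load(n))
def pt(c,u,v,z=None):
    """world point: from depth, or by intersecting plane z"""
    T=c["T"]; d=np.array([(u-c["cx"])/c["fx"],-(v-c["cy"])/c["fy"],-1.])
    if z is None: d=d*c["range_z"][int(round(v)),int(round(u))]
    else:
        w=T[:3,:3]@d; d=d*(z-T[2,3])/w[2]
    return T[:3,:3]@d+T[:3,3]
def crop(c,x0,y0,w,h,k,out):
    cv2.imwrite(out,cv2.resize(c["pixels"][y0:y0+h,x0:x0+w],None,fx=k,fy=k,interpolation=cv2.INTER_CUBIC))
E
python3 - <<'E'
from h import *
c=load("top0.npz"); crop(c,210,160,200,120,4,"pics/t1.png")
c=load("side0.npz"); crop(c,240,130,140,180,3.3,"pics/s1.png")
E
```

```text
(no output)
```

View pics/t1.png

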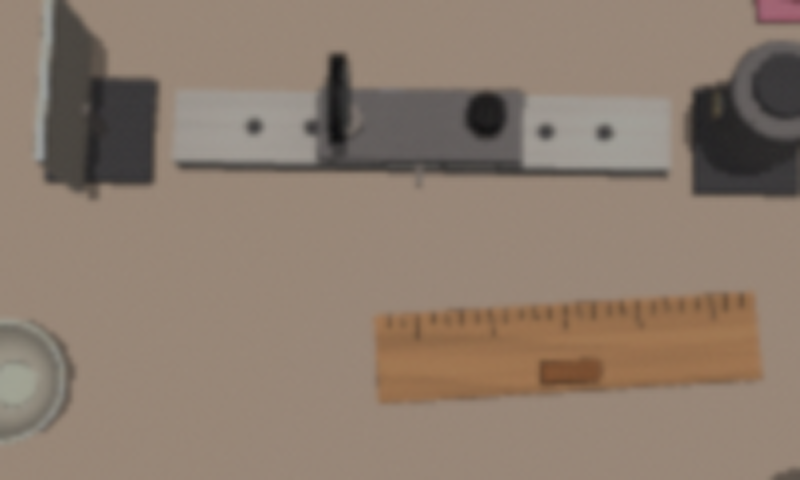

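View pics/s1.png

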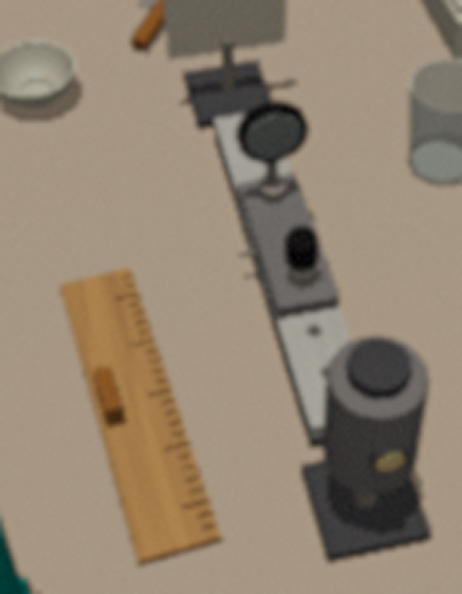

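Run:
```python
from h import *
t=load("top0.npz"); s=load("side0.npz")
P=lambda x,y,z:pt(t,210+(x+.5)/4-.5,160+(y+.5)/4-.5,z)
S=lambda x,y,z:pt(s,240+(x+.5)/3.3-.5,130+(y+.5)/3.3-.5,z)
np.set_printoptions(precision=4,suppress=True)
R=np.array([P(*a,.028) for a in[(176,90),(670,98),(668,171),(178,164)]]);print(R)
y=(R[0]+R[3]-R[1]-R[2])/2;print("rail",R.mean(0),"len",np.linalg.norm(y),"yaw of y axis-90",np.degrees(np.arctan2(-y[0],y[1])), "w",np.linalg.norm(R[0]-R[3]))
U=np.array([P(*a,.008) for a in[(375,315),(754,293),(763,378),(380,403)]]);print(U)
y=(U[0]+U[3]-U[1]-U[2])/2;print("rule",U.mean(0),np.linalg.norm(y),"yaw",np.degrees(np.arctan2(-y[0],y[1])),"w",np.linalg.norm(U[0]-U[3]))
print("grip",np.array([P(*a,.032) for a in[(541,361),(601,359),(602,382),(541,384)]]))
print("knob",P(487,113,.091))
print("holes",[P(*a,.028) for a in [(254,126),(545,131),(604,132)]])
print("side rule",[S(*a,.008) for a in[(62,287),(129,270),(220,540),(140,563)]])
print("side knob",S(302,238,.091))
print("pointer",P(418,180,.03),P(418,180,.01))
for u,v in[(331,188),(314.5,200),(330,245)]: print(pt(t,u,v))
```

```text
[[ 0.6321  0.2142  0.028 ]
 [ 0.6251 -0.1255  0.028 ]
 [ 0.5741 -0.1229  0.028 ]
 [ 0.58    0.2112  0.028 ]]
rail [0.6028 0.0443 0.028 ] len 0.33694376075998067 yaw of y axis-90 -1.108779362034595 w 0.05218311053460485
[[ 0.4785  0.0767  0.008 ]
 [ 0.4932 -0.1815  0.008 ]
 [ 0.4355 -0.1856  0.008 ]
 [ 0.4189  0.0728  0.008 ]]
rule [ 0.4565 -0.0544  0.008 ] 0.2587370550840481 yaw 3.46358056897751 w 0.05977273139954311
grip [[ 0.445  -0.0353  0.032 ]
 [ 0.4463 -0.075   0.032 ]
 [ 0.4311 -0.0754  0.032 ]
 [ 0.4298 -0.0351  0.032 ]]
knob [0.6002 0.0002 0.091 ]
holes [array([0.6065, 0.1597, 0.028 ]), array([ 0.6022, -0.0397,  0.028 ]), array([ 0.6014, -0.08  ,  0.028 ])]
side rule [array([0.4235, 0.0717, 0.008 ]), array([0.4798, 0.0757, 0.008 ]), array([ 0.4959, -0.1833,  0.008 ]), array([ 0.4392, -0.1862,  0.008 ])]
side knob [0.6056 0.0008 0.091 ]
pointer [0.568  0.0469 0.03  ] [0.5719 0.0476 0.01  ]
[0.5994 0.0012 0.0928]
[0.5793 0.0457 0.0372]
[0.4605 0.0041 0.0071]
```

```bash
cat >> h.py <<'E'
from scipy.spatial.transform import Rotation as Ro
def toolrot(yaw,flip=False):
    """tool y down, tool z along world direction at angle yaw from +x (rad)"""
    z=np.array([np.cos(yaw),np.sin(yaw),0])*(-1 if flip else 1); y=np.array([0,0,-1.]); x=np.cross(y,z)
    return Ro.from_matrix(np.c_[x,y,z])
def delta(st,pos,rot):
    """turn and shift in the tool frame"""
    R=Ro.from_quat(st["tcp_rot"])
    return (R.inv()*rot).as_rotvec(), R.inv().apply(np.array(pos)-st["eef_pos"])
def show(pos,yaw,flip=False):
    from plant import ctrl
    s=ctrl.get_state(); w,d=delta(s,pos,toolrot(yaw,flip))
    print("t",round(s["time"],2),"pos",np.round(s["eef_pos"],4),"F",np.round(s["contact_force"],2),"op",round(float(s["opening"]),3),"q",np.round(s["qpos"],2))
    print("turn",np.round(w,4),"shift",np.round(d,4))
E
python3 - <<'E'
from h import *
from plant import ctrl
s=ctrl.get_state(); print(Ro.from_quat(s["tcp_rot"]).as_matrix().round(3))
for f in(0,1): show([.44,-.056,.23],np.radians(3.5),f)
t=load("top0.npz")
for u,v in[(427,293),(412,300),(405,182)]: print(pt(t,u,v))
E
```

```text
[[-0.919 -0.001  0.395]
 [-0.395  0.002 -0.919]
 [-0.    -1.    -0.002]]
t 0.1 pos [ 0.2663 -0.6195  0.1946] F [-0.04  0.16 -0.55] op 1.003 q [-1.32  0.29  1.58 -0.    1.28 -0.15]
turn [ 0.0017 -1.2261 -0.0016] shift [-0.3821 -0.0343 -0.4492]
t 0.1 pos [ 0.2663 -0.6195  0.1946] F [-0.04  0.16 -0.55] op 1.003 q [-1.32  0.29  1.58 -0.    1.28 -0.15]
turn [1.8000e-03 1.9155e+00 1.9000e-03] shift [-0.3821 -0.0343 -0.4492]
[ 0.33424133 -0.216892    0.16876106]
[ 0.31746232 -0.19075869  0.12216502]
[ 0.59588189 -0.17659001  0.16790743]
```

Emit:
jog_arm([
  [[0,0,0],[0,-0.035,0],1],
  [[0,-0.1,0],[-0.03,-0.04,-0.035],1],
  [[0,-0.2,0],[-0.06,-0.04,-0.07],1],
  [[0,-0.3,0],[-0.09,-0.04,-0.105],1],
  [[0,-0.4,0],[-0.12,-0.04,-0.14],1],
  [[0,-0.5,0],[-0.145,-0.04,-0.17],1],
  [[0,-0.6,0],[-0.17,-0.04,-0.2],1],
  [[0,-0.7,0],[-0.195,-0.04,-0.23],1],
  [[0,-0.8,0],[-0.22,-0.04,-0.26],1],
  [[0,-0.9,0],[-0.245,-0.04,-0.29],1],
], force=30)

```text
time: 0.93
eef_pos: [0.3754, -0.2589, 0.2348]
tcp_rot: [-0.43, 0.562, -0.56, 0.431]
contact_force: [0.3, 0.0, 0.2]
opening: 1.0
```

```bash
python3 -c "
from h import *
show([.44,-.056,.23],np.radians(3.5))"
```

```text
t 0.93 pos [ 0.3754 -0.2589  0.2348] F [0.27 0.02 0.24] op 1.0 q [-0.83 -0.24  2.05  0.    1.34 -0.57]
turn [ 0.0011 -0.3218 -0.0026] shift [-0.2127  0.0053  0.0101]
```

Emit:
jog_arm([
  [[0,-0.08,0],[-0.04,0,0],1],
  [[0,-0.16,0],[-0.08,0.005,0],1],
  [[0,-0.24,0],[-0.12,0.005,0.005],1],
  [[0,-0.32,0],[-0.16,0.005,0.01],1],
  [[0,-0.322,0],[-0.2,0.005,0.01],1],
  [[0,-0.322,0],[-0.213,0.005,0.01],1],
  [[0,-0.322,0],[-0.213,0.005,0.01],1],
])

```text
time: 1.52
eef_pos: [0.44, -0.0528, 0.2299]
tcp_rot: [-0.516, 0.484, -0.482, 0.517]
contact_force: [0.2, -0.6, -0.4]
opening: 1.003
```

Run:
```python
from h import *
from plant import ctrl
show([.44,-.056,.014],np.radians(3.5))
c=ctrl.read_camera("side"); cv2.imwrite("pics/s2.png",c["pixels"]);np.savez("side2.npz",**c)
```

```text
t 1.52 pos [ 0.44   -0.0528  0.2299] F [ 0.24 -0.64 -0.4 ] op 1.003 q [-0.35 -0.27  2.08  0.    1.34 -0.42]
turn [ 0.0011  0.0055 -0.0036] shift [ 0.004   0.2159 -0.    ]
```

View pics/s2.png

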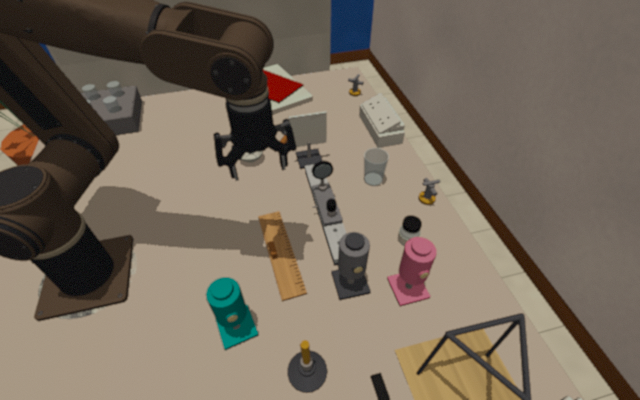

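Emit:
jog_arm([
  [[0,0.005,0],[0.002,0.035,0],1],
  [[0,0.005,0],[0.004,0.07,0],1],
  [[0,0.005,0],[0.004,0.105,0],1],
  [[0,0.005,0],[0.004,0.14,0],1],
  [[0,0.005,0],[0.004,0.165,0],0.6],
  [[0,0.005,0],[0.004,0.18,0],0.5],
  [[0,0.005,0],[0.004,0.18,0],0.5],
  [[0,0.005,0],[0.004,0.18,0],0.5],
])

```text
time: 2.23
eef_pos: [0.4389, -0.0589, 0.0492]
tcp_rot: [0.514, -0.487, 0.484, -0.514]
contact_force: [-0.3, -0.1, -0.0]
opening: 0.503
```

Run:
```python
from h import *
from plant import ctrl
show([.44,-.056,.014],np.radians(3.5))
for n,a in (("side",(215,150,130,130,4.5)),("top",(280,200,140,100,5))):
  c=ctrl.read_camera(n); crop(c,*a,f"pics/{n}3.png")
```

```text
t 2.23 pos [ 0.4389 -0.0589  0.0492] F [-0.34 -0.1  -0.05] op 0.503 q [-0.36 -0.05  2.24  0.    0.96 -0.42]
turn [ 0.0037 -0.003  -0.0033] shift [-0.0027  0.0352  0.0014]
```

View pics/side3.png

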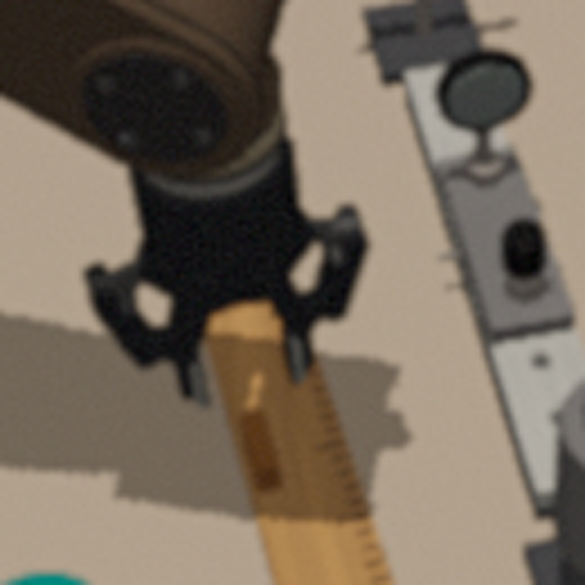

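View pics/top3.png

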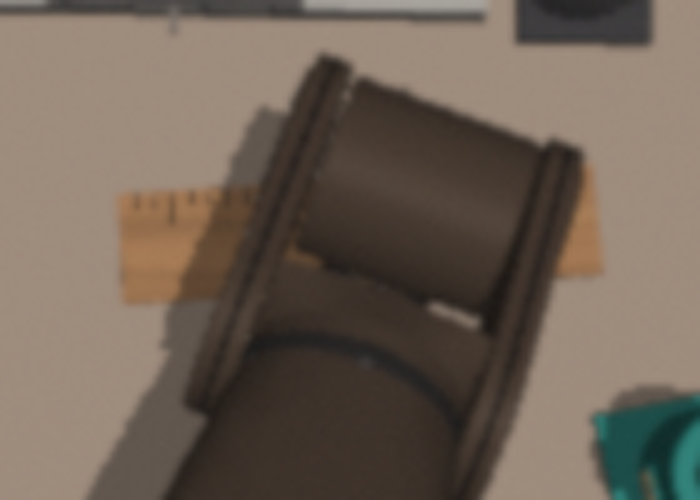

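```bash
cat >> h.py <<'E'
def proj(c,p):
    T=c["T"]; q=T[:3,:3].T@(np.array(p)-T[:3,3]); q=q/-q[2]
    return c["cx"]+c["fx"]*q[0], c["cy"]-c["fy"]*q[1]
E
python3 - <<'E'
from h import *
s=load("side0.npz")
print(proj(s,[.4389,-.0589,.0492]),proj(s,[.44,-.056,.02]),proj(s,[.44,-.056,.032]))
E
```

```text
(np.float64(270.63204269238236), np.float64(244.65534050667677)) (np.float64(272.0699319985331), np.float64(250.6523378581585)) (np.float64(271.5892791707869), np.float64(247.79565816479186))
```

Run:
```python
from h import *
from plant import ctrl
c=ctrl.read_camera("side"); np.savez("side3.npz",**c)
for x,y in[(185,380),(193,385),(200,390),(205,400),(298,360),(300,370),(298,378),(294,340),(155,350),(300,395)]:
    print((x,y),pt(c,215+(x+.5)/4.5-.5,150+(y+.5)/4.5-.5).round(4))
# cloud of points in gripper box
v,u=np.mgrid[150:280,215:345]
P=np.array([pt(c,a,b) for a,b in zip(u.ravel(),v.ravel())])
m=(np.abs(P[:,0]-.439)<.07)&(np.abs(P[:,1]+.05)<.08)&(P[:,2]>.04)&(P[:,2]<.09)
Q=P[m]
for z0 in np.arange(.04,.09,.005):
    q=Q[(Q[:,2]>=z0)&(Q[:,2]<z0+.005)]
    if len(q): print(round(z0,3),len(q),q[:,0].min().round(3),q[:,0].max().round(3),q[:,1].min().round(3),q[:,1].max().round(3))
```

```text
(185, 380) [ 0.4099 -0.0653  0.1085]
(193, 385) [ 0.4133 -0.0668  0.1051]
(200, 390) [ 0.4162 -0.0715  0.106 ]
(205, 400) [ 0.4177 -0.0718  0.0976]
(298, 360) [ 0.467  -0.0668  0.1078]
(300, 370) [ 0.4674 -0.0664  0.099 ]
(298, 378) [ 0.4658 -0.0669  0.0934]
(294, 340) [ 0.4661 -0.0694  0.1273]
(155, 350) [ 0.3992 -0.0753  0.1482]
(300, 395) [ 0.4701 -0.0129  0.0082]
```

Run:
```python
from h import *
c=load("side3.npz")
crop(c,235,195,70,70,8,"pics/s4.png")
z=c["range_z"][195:265,235:305]; d=np.clip((z-z.min())/(z.max()-z.min())*255,0,255).astype(np.uint8)
cv2.imwrite("pics/d4.png",cv2.resize(cv2.applyColorMap(d,cv2.COLORMAP_JET),None,fx=8,fy=8,interpolation=0))
```

```text
(no output)
```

View pics/s4.png

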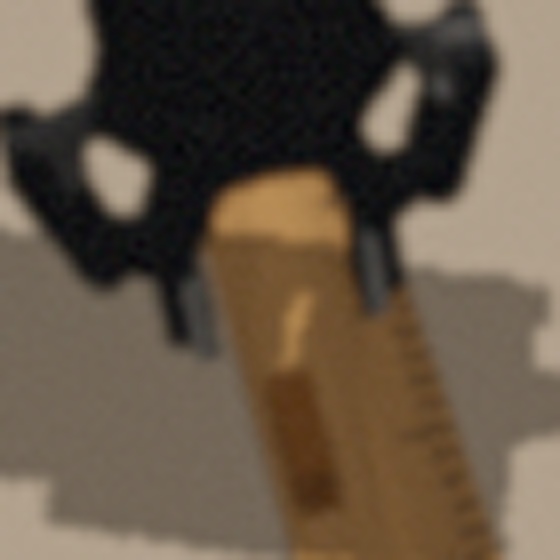

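View pics/d4.png

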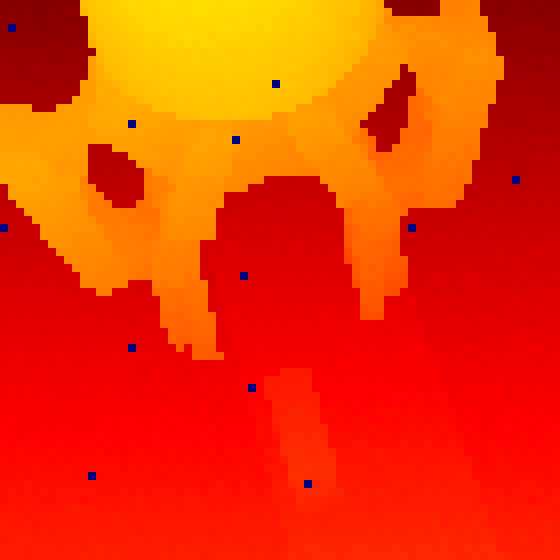

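Run:
```python
from h import *
c=load("side2.npz")
crop(c,200,90,110,110,5,"pics/s5.png")
z=c["range_z"][90:200,200:310]; d=np.clip((z-z.min())/(z.max()-z.min())*255,0,255).astype(np.uint8)
cv2.imwrite("pics/d5.png",cv2.resize(cv2.applyColorMap(d,cv2.COLORMAP_JET),None,fx=5,fy=5,interpolation=0))
print(proj(c,[.44,-.0528,.2299]),proj(c,[.44,-.0528,.2429]))
for n in("side2","side3"):
  c=load(n+".npz")
  v,u=np.mgrid[90:280,190:345]
  P=np.array([pt(c,a,b) for a,b in zip(u.ravel(),v.ravel())])
  m=(np.abs(P[:,0]-.439)<.08)&(np.abs(P[:,1]+.055)<.03)&(P[:,2]>.04)
  Q=P[m]; print(n,np.sort(Q[:,2])[:10].round(3))
from plant import ctrl
s=ctrl.get_state(); print(s["time"],s["eef_pos"],s["qpos"])
```

```text
(np.float64(261.835974572564), np.float64(190.14903327888985)) (np.float64(261.0823770407171), np.float64(185.67417316354891))
side2 [0.28  0.281 0.282 0.282 0.282 0.282 0.283 0.283 0.284 0.284]
side3 [0.09  0.09  0.092 0.093 0.094 0.095 0.095 0.095 0.095 0.095]
2.3833 [ 0.44116244 -0.05907705  0.05164531] [-3.62876567e-01 -5.24157771e-02  2.23648525e+00  2.00850216e-03
  9.56479559e-01 -4.23092488e-01]
```

View pics/s5.png

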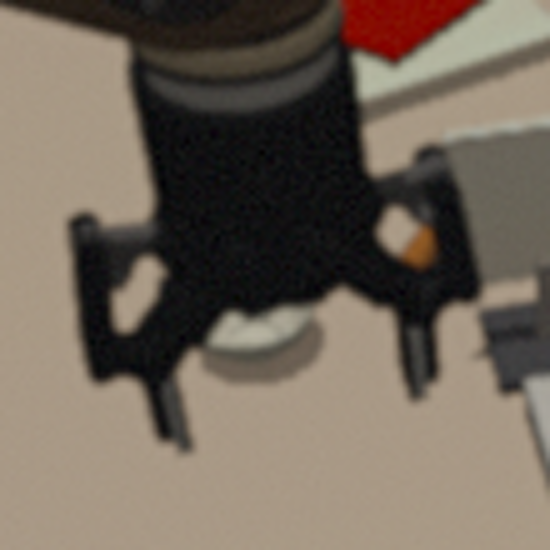

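Run:
```python
from h import *
c=load("side3.npz")
for x,y in[(200,60),(230,100),(230,112),(230,122),(270,125),(230,140),(280,160),(280,170),(170,300),(60,250),(10,130),(470,20),(450,190)]:
    print((x,y),pt(c,235+(x+.5)/8-.5,195+(y+.5)/8-.5).round(4))
from plant import ctrl
c=ctrl.read_camera("top")
v,u=np.mgrid[190:320,250:450]
for n in range(3): print(ctrl.get_state()["eef_pos"])
```

```text
(200, 60) [ 0.4304 -0.0947  0.2408]
(230, 100) [ 0.4359 -0.0975  0.2275]
(230, 112) [ 0.4354 -0.0947  0.2201]
(230, 122) [ 0.4355 -0.0744  0.1939]
(270, 125) [ 0.4457 -0.0719  0.1869]
(230, 140) [ 0.4346 -0.0813  0.1947]
(280, 160) [ 0.4471 -0.0679  0.1678]
(280, 170) [ 0.4467 -0.0678  0.1637]
(170, 300) [ 0.411  -0.0679  0.1187]
(60, 250) [ 0.3857 -0.075   0.1575]
(10, 130) [ 0.3799 -0.0634  0.195 ]
(470, 20) [ 0.5038 -0.0526  0.1914]
(450, 190) [ 0.492  -0.0679  0.1414]
[ 0.44119879 -0.05889477  0.05170588]
[ 0.44119879 -0.05889477  0.05170588]
[ 0.44119879 -0.05889477  0.05170588]
```

Emit:
jog_arm([
  [[0,0,0],[-0.001,0.01,0],0.5],
  [[0,0,0],[-0.001,0.02,0],0.5],
  [[0,0,0],[-0.001,0.03,0],0.5],
  [[0,0,0],[-0.001,0.03,0],0.5],
])

```text
time: 2.77
eef_pos: [0.439, -0.057, 0.0191]
tcp_rot: [-0.515, 0.486, -0.483, 0.515]
contact_force: [-0.7, -0.2, -0.4]
opening: 0.5
```

```bash
cat >> h.py <<'E'
def look(name,tag,*a):
    from plant import ctrl
    c=ctrl.read_camera(name); np.savez(tag+".npz",**c); crop(c,*a,f"pics/{tag}.png"); return c
def tips(c,x0,y0,yw=.03,zmin=.036,xw=.08):
    v,u=np.mgrid[90:330,190:400]
    P=np.array([pt(c,a,b) for a,b in zip(u.ravel(),v.ravel())])
    m=(np.abs(P[:,0]-x0)<xw)&(np.abs(P[:,1]-y0)<yw)&(P[:,2]>zmin)&(P[:,2]<.3)
    return P[m][np.argsort(P[m][:,2])]
E
python3 - <<'E'
from h import *
c=look("side","s6",225,190,90,80,7)
show([.441,-.056,.014],np.radians(3.5))
print(tips(c,.44,-.056)[:12].round(3))
E
```

```text
t 2.82 pos [ 0.4396 -0.0572  0.0198] F [-0.32 -0.08 -0.33] op 0.501 q [-0.36  0.01  2.25  0.    0.89 -0.42]
turn [ 0.0019 -0.0016 -0.0027] shift [-0.0011  0.0058  0.0015]
[[ 0.437 -0.057  0.038]
 [ 0.418 -0.07   0.062]
 [ 0.464 -0.067  0.062]
 [ 0.416 -0.069  0.062]
 [ 0.462 -0.051  0.062]
 [ 0.466 -0.066  0.063]
 [ 0.472 -0.061  0.064]
 [ 0.462 -0.062  0.064]
 [ 0.413 -0.07   0.064]
 [ 0.464 -0.066  0.064]
 [ 0.469 -0.067  0.064]
 [ 0.469 -0.065  0.066]]
```

View pics/s6.png

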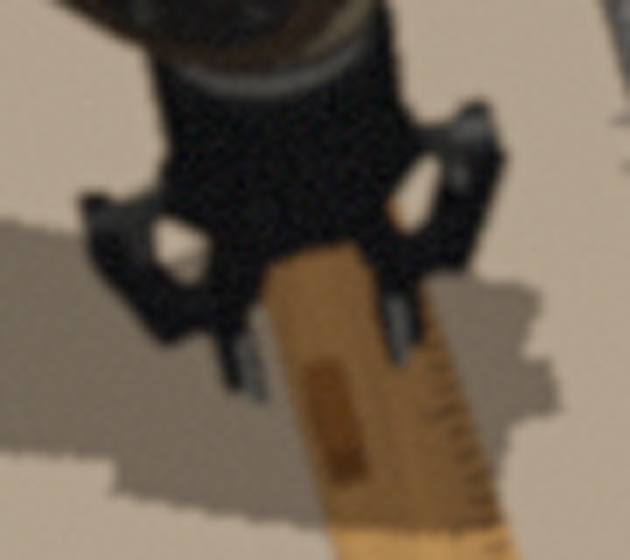

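Emit:
jog_arm([
  [[0,0,0],[-0.001,0.005,0.001],0.5],
  [[0,0,0],[-0.001,0.01,0.001],0.5],
  [[0,0,0],[-0.001,0.014,0.001],0.4],
  [[0,0,0],[-0.001,0.014,0.001],0.4],
])

```text
time: 3.15
eef_pos: [0.4397, -0.0558, 0.0048]
tcp_rot: [0.515, -0.487, 0.483, -0.515]
contact_force: [0.8, 0.1, 0.7]
opening: 0.402
```

Emit:
jog_arm([
  [[0,0,0],[0,0.003,0],0.4],
  [[0,0,0],[0,0.006,0],0.4],
  [[0,0,0],[0,0.008,0],0.4],
  [[0,0,0],[0,0.008,0],0.4],
])

```text
time: 3.48
eef_pos: [0.4393, -0.0556, -0.0037]
tcp_rot: [0.515, -0.487, 0.483, -0.514]
contact_force: [-0.0, 0.2, -0.6]
opening: 0.398
```

Run:
```python
from h import *
c=look("side","s7",225,190,90,80,7)
show([.441,-.056,.014],np.radians(3.5))
print(tips(c,.44,-.056)[:12].round(3))
```

```text
t 3.53 pos [ 0.4395 -0.0557 -0.0034] F [ 0.16 -0.46  0.11] op 0.399 q [-0.36  0.05  2.26  0.    0.84 -0.42]
turn [ 0.0042 -0.0014 -0.0036] shift [ 0.0003 -0.0174  0.0014]
[[ 0.42  -0.066  0.036]
 [ 0.418 -0.066  0.037]
 [ 0.468 -0.06   0.039]
 [ 0.465 -0.065  0.039]
 [ 0.465 -0.063  0.04 ]
 [ 0.462 -0.065  0.04 ]
 [ 0.46  -0.065  0.041]
 [ 0.423 -0.068  0.041]
 [ 0.458 -0.05   0.041]
 [ 0.458 -0.06   0.043]
 [ 0.421 -0.068  0.043]
 [ 0.463 -0.064  0.043]]
```

View pics/s7.png

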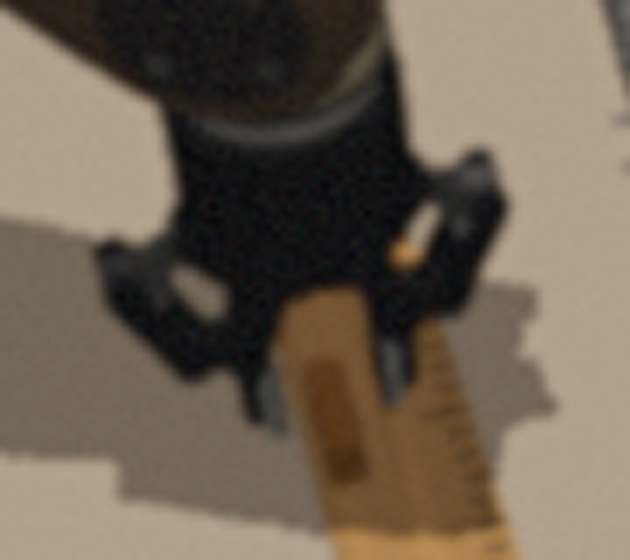

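Emit:
jog_arm([
  [[0,0,0],[0,0.004,0.001],0.4],
  [[0,0,0],[0,0.008,0.001],0.4],
  [[0,0,0],[0,0.012,0.001],0.4],
  [[0,0,0],[0,0.016,0.001],0.4],
  [[0,0,0],[0,0.016,0.001],0.4],
])

```text
time: 3.95
eef_pos: [0.4395, -0.0553, -0.0205]
tcp_rot: [0.515, -0.487, 0.482, -0.514]
contact_force: [0.1, -0.7, -1.0]
opening: 0.402
```

Run:
```python
from h import *
c=look("side","s8",225,190,90,80,7)
show([.441,-.056,-.024],np.radians(3.5))
print(tips(c,.44,-.056,.015,.01)[:12].round(3))
```

```text
t 4.0 pos [ 0.4398 -0.0554 -0.0201] F [ 1.09 -0.31 -1.11] op 0.402 q [-0.36  0.09  2.26  0.    0.8  -0.42]
turn [ 0.0056 -0.0015 -0.0043] shift [0.0007 0.0039 0.0012]
[[ 0.431 -0.057  0.01 ]
 [ 0.466 -0.057  0.01 ]
 [ 0.471 -0.061  0.01 ]
 [ 0.473 -0.062  0.01 ]
 [ 0.457 -0.067  0.01 ]
 [ 0.454 -0.057  0.01 ]
 [ 0.469 -0.07   0.01 ]
 [ 0.474 -0.043  0.01 ]
 [ 0.454 -0.069  0.01 ]
 [ 0.486 -0.062  0.01 ]
 [ 0.433 -0.045  0.01 ]
 [ 0.456 -0.07   0.01 ]]
```

View pics/s8.png

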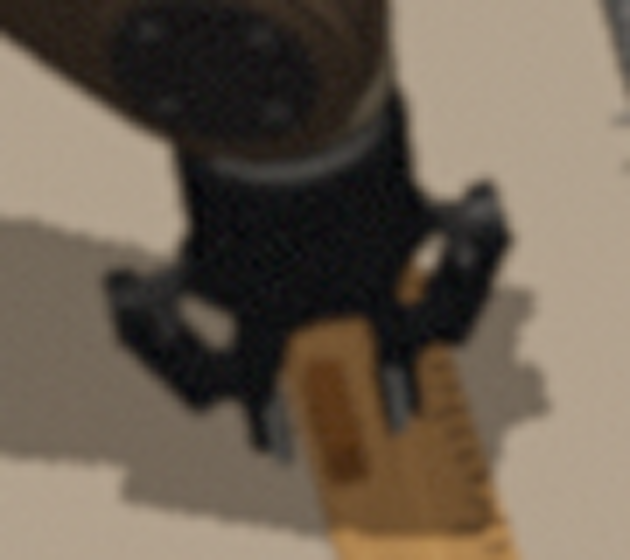

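Emit:
jog_arm([
  [[0,0,0],[0,0.003,0],0.3],
  [[0,0,0],[0,0.004,0],0.2],
  [[0,0,0],[0,0.004,0],0.1],
  [[0,0,0],[0,0.004,0],0.0],
  [[0,0,0],[0,0.004,0],0.0],
  [[0,0,0],[0,0.004,0],0.0],
  [[0,0,0],[0,0.004,0],0.0],
], force=30)

```text
time: 4.58
eef_pos: [0.4397, -0.0553, -0.0242]
tcp_rot: [0.515, -0.487, 0.482, -0.514]
contact_force: [-0.4, -0.1, -1.1]
opening: 0.158
```

Run:
```python
from h import *
c=look("side","s9",225,190,90,80,7)
show([.441,-.056,-.024],np.radians(3.5))
```

```text
t 4.63 pos [ 0.4397 -0.0553 -0.0241] F [ 0.47  0.3  -0.8 ] op 0.152 q [-0.36  0.1   2.26  0.    0.79 -0.42]
turn [ 0.0057 -0.0015 -0.0043] shift [ 0.0007 -0.0002  0.0013]
```

View pics/s9.png

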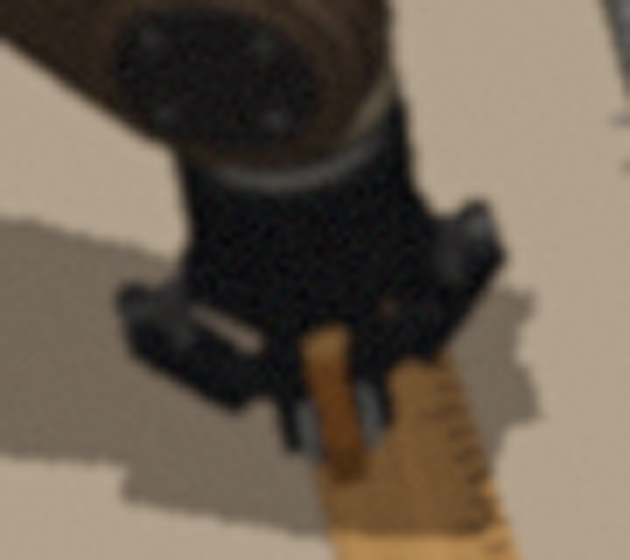

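Run:
```python
from h import *
show([.4397+.081,-.0553+.076,-.0241],np.radians(-1.1))
```

```text
t 4.63 pos [ 0.4397 -0.0553 -0.0241] F [ 0.47  0.3  -0.8 ] op 0.152 q [-0.36  0.1   2.26  0.    0.79 -0.42]
turn [ 0.0059  0.0788 -0.0041] shift [-0.0711 -0.0002  0.0854]
```

Emit:
jog_arm([
  [[0,0.01,0],[-0.008,-0.001,0.01],0],
  [[0,0.02,0],[-0.018,-0.001,0.021],0],
  [[0,0.03,0],[-0.028,-0.001,0.033],0],
  [[0,0.04,0],[-0.038,-0.001,0.045],0],
  [[0,0.05,0],[-0.048,-0.001,0.057],0],
  [[0,0.06,0],[-0.056,-0.001,0.067],0],
  [[0,0.07,0],[-0.064,-0.001,0.077],0],
  [[0,0.079,0],[-0.071,-0.001,0.085],0],
  [[0,0.079,0],[-0.071,-0.001,0.085],0],
  [[0,0.079,0],[-0.071,-0.001,0.085],0],
])

```text
time: 5.47
eef_pos: [0.5203, 0.0208, -0.0234]
tcp_rot: [-0.496, 0.507, -0.502, 0.495]
contact_force: [-0.7, 0.2, -1.2]
opening: 0.156
```

Run:
```python
from h import *
c=look("side","s10",235,140,130,120,5)
c=look("top","t10",230,160,180,110,4.4)
show([.5293,.0207,-.0241],np.radians(-1.1))
```

```text
t 5.57 pos [ 0.5196  0.0204 -0.0236] F [ 0.06 -0.37 -1.61] op 0.155 q [-0.16  0.25  2.08  0.    0.82 -0.14]
turn [ 0.007  -0.0001 -0.0038] shift [-0.0005  0.0004  0.0097]
```

View pics/s10.png

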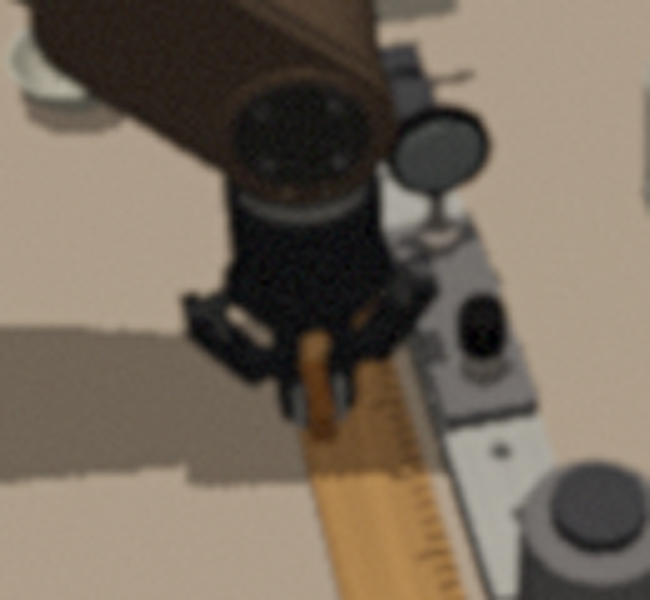

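View pics/t10.png

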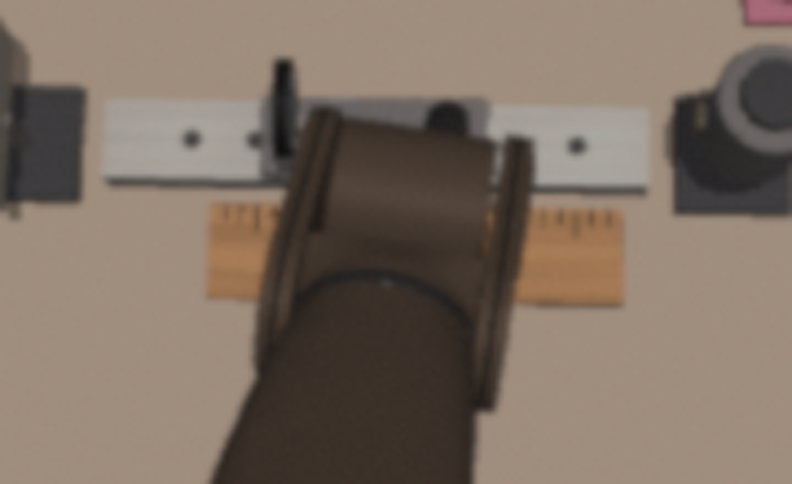

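Run:
```python
from h import *
t=load("t10.npz")
P=lambda x,y,z:pt(t,230+(x+.5)/4.4-.5,160+(y+.5)/4.4-.5,z).round(4)
print("rule far",P(208,205,.008),P(622,209,.008)); print("rule near",P(208,298,.008),P(623,305,.008))
print("rail base",P(106,184,0.),P(646,192,0.)); print("rail top",P(106,178,0.028),P(646,188,0.028))
```

```text
rule far [0.5681 0.151  0.008 ] [ 0.5648 -0.1093  0.008 ]
rule near [0.5091 0.1498 0.008 ] [ 0.5042 -0.1086  0.008 ]
rail base [0.5835 0.2173 0.    ] [ 0.5772 -0.1254  0.    ]
rail top [0.5816 0.2124 0.028 ] [ 0.5742 -0.1224  0.028 ]
```

Emit:
jog_arm([
  [[0,0,0],[0,0,0.003],0],
  [[0,0,0],[0,0,0.005],0],
  [[0,0,0],[0,0,0.007],0],
  [[0,0,0],[0,0,0.009],0],
  [[0,0,0],[0,0,0.01],0],
], force=20)

```text
time: 5.98
eef_pos: [0.53, 0.02, -0.0235]
tcp_rot: [-0.496, 0.507, -0.502, 0.494]
contact_force: [-0.6, -0.6, -1.1]
opening: 0.157
```

Emit:
jog_arm([
  [[0,0,0],[0,0,0.001],0],
  [[0,0,0],[0,0,0.002],0],
  [[0,0,0],[0,0,0.002],0],
])

```text
time: 6.23
eef_pos: [0.531, 0.02, -0.0239]
tcp_rot: [-0.496, 0.508, -0.502, 0.494]
contact_force: [-3.3, 0.2, 0.8]
opening: 0.157
```

Emit:
jog_arm([
  [[0,0,0],[0,0,0.001],0],
  [[0,0,0],[0,0,0.002],0],
  [[0,0,0],[0,0,0.002],0],
])

```text
time: 6.48
eef_pos: [0.5308, 0.02, -0.0241]
tcp_rot: [-0.498, 0.51, -0.5, 0.492]
contact_force: [-7.7, -0.7, 5.8]
opening: 0.154
```

Emit:
jog_arm([
  [[0,0,0],[0,0,0.001],0.2],
  [[0,0,0],[0,0,0],0.3],
  [[0,0,0],[0,0,0],0.35],
  [[0,0,0],[0,0,0],0.35],
])

```text
time: 6.82
eef_pos: [0.5315, 0.02, -0.0238]
tcp_rot: [-0.497, 0.509, -0.5, 0.493]
contact_force: [0.1, 0.1, -0.2]
opening: 0.348
```

Run:
```python
from h import *
c=look("side","s11",235,140,130,120,5)
c=look("top","t11",230,160,180,110,4.4)
show([.5293,.0207,-.0241],np.radians(-1.1))
```

```text
t 6.92 pos [ 0.5313  0.02   -0.0239] F [-0.36  0.14  0.51] op 0.351 q [-0.15  0.28  2.04  0.    0.83 -0.14]
turn [ 0.0143 -0.0002 -0.0039] shift [-0.0006  0.0002 -0.002 ]
```

View pics/s11.png

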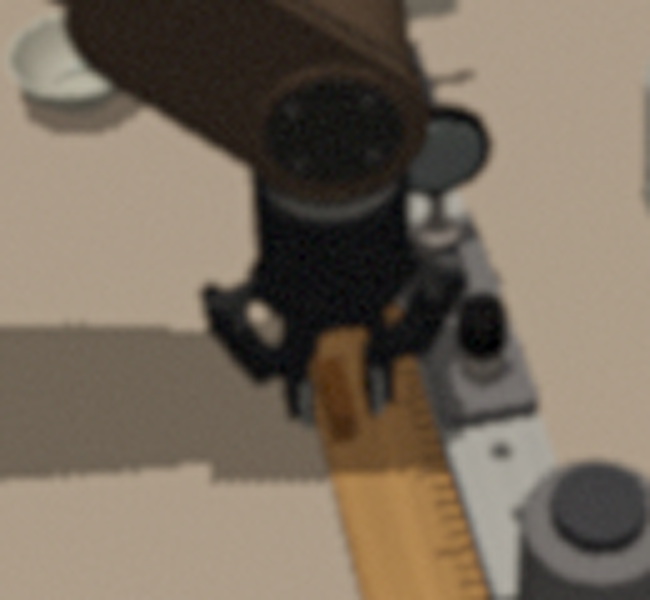

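View pics/t11.png

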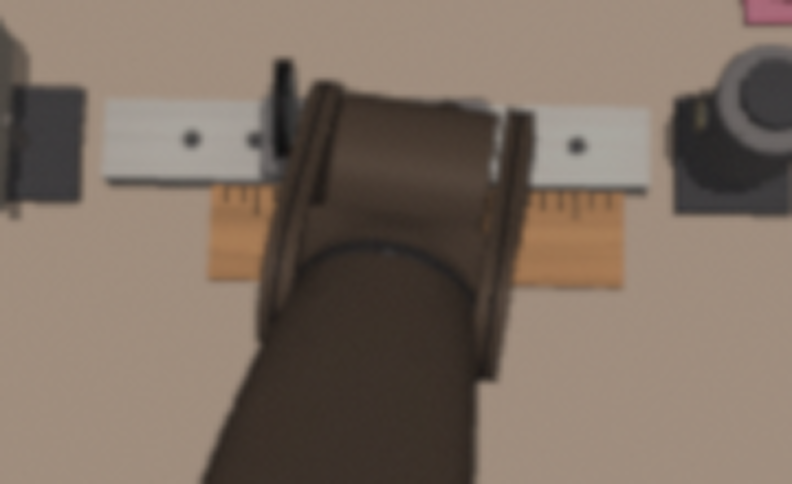

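Emit:
jog_arm([
  [[0,0,0],[0,-0.01,0],0.35],
  [[0,0,0],[0,-0.03,0],0.35],
  [[0,0,0],[0,-0.06,0],0.35],
  [[0,0,0],[0,-0.1,0],0.35],
  [[0,0,0],[0,-0.14,-0.03],0.5],
  [[0,0,0],[0,-0.16,-0.06],0.6],
  [[0,0,0],[0,-0.16,-0.09],0.6],
  [[0,0,0],[0,-0.16,-0.09],0.6],
])

```text
time: 7.58
eef_pos: [0.4402, 0.0217, 0.139]
tcp_rot: [-0.498, 0.509, -0.5, 0.493]
contact_force: [0.4, 0.5, -1.4]
opening: 0.599
```

Run:
```python
from h import *
c=look("side","s12",250,150,120,120,5)
c=look("top","t12",230,160,180,110,4.4)
show([.602,0.0,.14],np.radians(-1.1))
P=lambda x,y,z:pt(c,230+(x+.5)/4.4-.5,160+(y+.5)/4.4-.5,z).round(4)
```

```text
t 7.68 pos [0.4433 0.0212 0.1383] F [ 0.13 -0.35  0.2 ] op 0.6 q [-0.18 -0.18  2.17  0.    1.16 -0.16]
turn [ 0.0117 -0.0003 -0.0036] shift [ 0.0181 -0.0037  0.159 ]
```

View pics/s12.png

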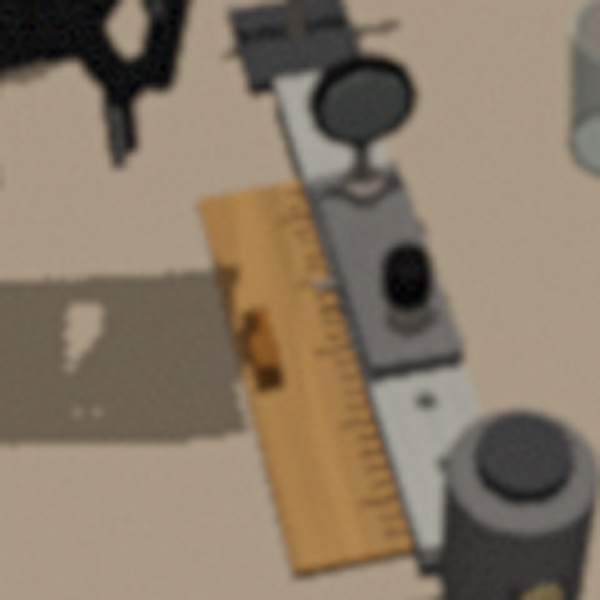

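View pics/t12.png

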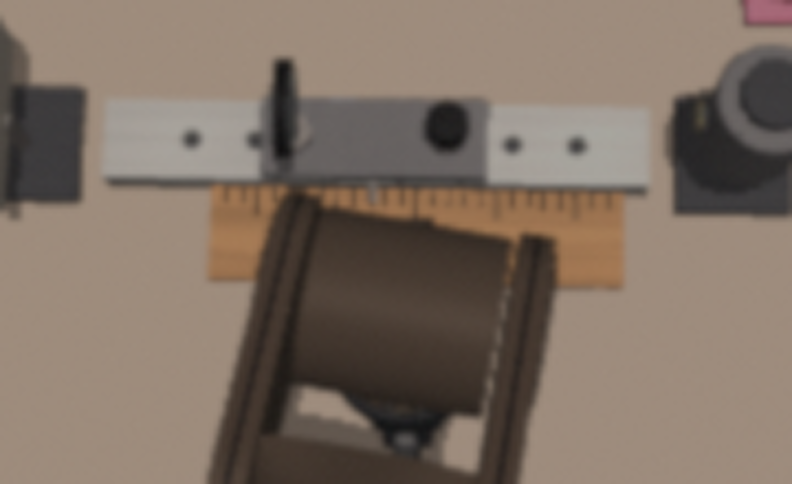

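Emit:
jog_arm([
  [[0.005,0,0],[0.005,-0.004,0.035],0.6],
  [[0.01,0,0],[0.01,-0.004,0.07],0.6],
  [[0.01,0,0],[0.018,-0.004,0.105],0.6],
  [[0.01,0,0],[0.018,-0.004,0.14],0.6],
  [[0.01,0,0],[0.018,-0.004,0.159],0.6],
  [[0.01,0,0],[0.018,-0.004,0.159],0.6],
])

```text
time: 8.18
eef_pos: [0.6061, -0.0007, 0.1395]
tcp_rot: [-0.494, 0.506, -0.504, 0.496]
contact_force: [-0.7, -0.4, 0.1]
opening: 0.596
```

Run:
```python
from h import *
c=look("side","s13",250,120,120,120,5)
show([.602,0.0005,.06],np.radians(-1.1))
print(proj(c,[.602,0,.14+.045]))
Q=tips(c,.602,0,.03,.15); print(Q[:15].round(3))
```

```text
t 8.23 pos [ 6.038e-01 -3.000e-04  1.391e-01] F [-0.46 -0.15 -0.06] op 0.597 q [-0.17  0.19  1.8   0.    1.16 -0.15]
turn [ 0.003  -0.0004 -0.0038] shift [-0.0004  0.0791 -0.0016]
(np.float64(330.4803206738021), np.float64(174.80792978999406))
[[ 0.582 -0.009  0.182]
 [ 0.633  0.001  0.182]
 [ 0.633 -0.007  0.183]
 [ 0.633  0.003  0.183]
 [ 0.575 -0.009  0.183]
 [ 0.638 -0.012  0.184]
 [ 0.579 -0.011  0.184]
 [ 0.635 -0.012  0.184]
 [ 0.633 -0.012  0.185]
 [ 0.571 -0.006  0.185]
 [ 0.576 -0.011  0.185]
 [ 0.575 -0.007  0.185]
 [ 0.634 -0.011  0.186]
 [ 0.638 -0.012  0.187]
 [ 0.573 -0.005  0.187]]
```

View pics/s13.png

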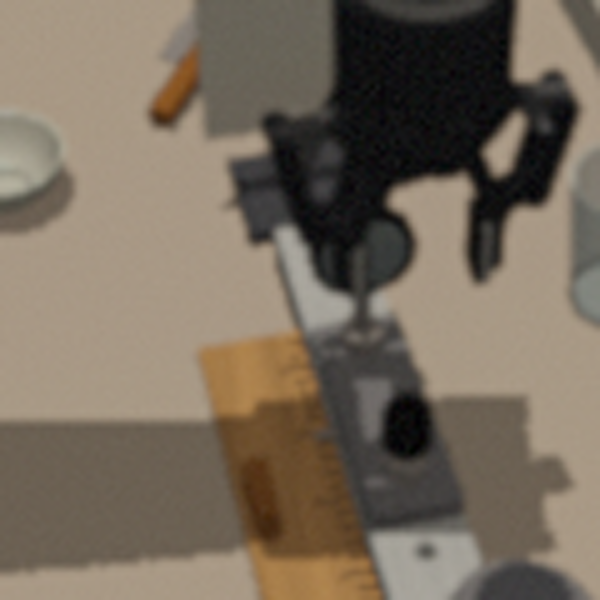

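Emit:
jog_arm([
  [[0,0,0],[0,0.03,-0.001],0.6],
  [[0,0,0],[0,0.06,-0.002],0.6],
  [[0,0,0],[0,0.079,-0.002],0.6],
  [[0,0,0],[0,0.079,-0.002],0.6],
])

```text
time: 8.57
eef_pos: [0.5963, 0.001, 0.0541]
tcp_rot: [-0.497, 0.51, -0.5, 0.493]
contact_force: [-1.1, -0.7, -0.9]
opening: 0.596
```

Run:
```python
from h import *
c=look("side","s14",270,140,110,110,5.4)
show([.602,0.0005,.022],np.radians(-1.1))
Q=tips(c,.602,0,.013,.098); print(Q[:15].round(3))
```

```text
t 8.62 pos [0.5983 0.0006 0.057 ] F [0.6  0.42 0.28] op 0.6 q [-0.17  0.28  1.86  0.    1.01 -0.15]
turn [ 0.0103 -0.0002 -0.0049] shift [0.0002 0.0349 0.004 ]
[[ 0.628 -0.009  0.099]
 [ 0.624 -0.006  0.099]
 [ 0.624  0.004  0.1  ]
 [ 0.567 -0.009  0.101]
 [ 0.625  0.006  0.101]
 [ 0.624 -0.011  0.102]
 [ 0.563 -0.005  0.102]
 [ 0.624 -0.005  0.102]
 [ 0.571 -0.011  0.102]
 [ 0.633 -0.008  0.103]
 [ 0.569 -0.012  0.103]
 [ 0.627 -0.01   0.103]
 [ 0.565 -0.004  0.103]
 [ 0.567 -0.008  0.104]
 [ 0.569 -0.009  0.104]]
```

View pics/s14.png

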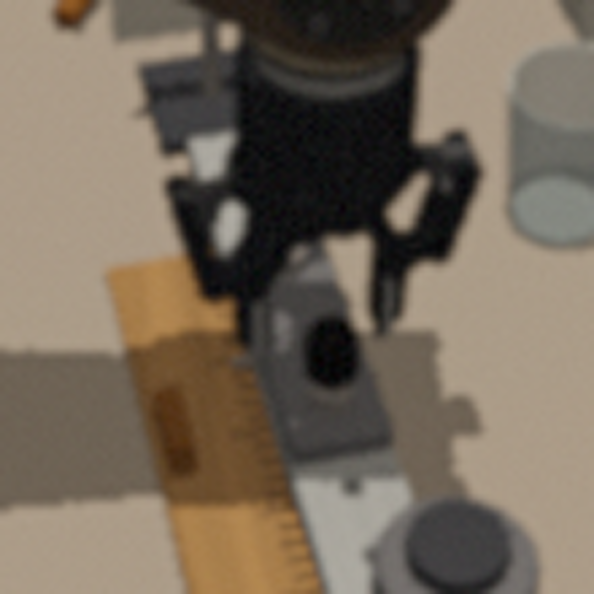

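Emit:
jog_arm([
  [[0.005,0,0],[0,0.01,0.002],0.6],
  [[0.005,0,0],[0,0.02,0.003],0.6],
  [[0.005,0,0],[0,0.03,0.004],0.6],
  [[0.005,0,0],[0,0.034,0.004],0.6],
  [[0.005,0,0],[0,0.034,0.004],0.6],
])

```text
time: 9.03
eef_pos: [0.6012, 0.0009, 0.0217]
tcp_rot: [-0.496, 0.508, -0.502, 0.495]
contact_force: [-0.1, -0.7, -0.5]
opening: 0.6
```

Run:
```python
from h import *
c=look("side","s15",290,160,80,80,7)
show([.602,0.0005,.022],np.radians(-1.1))
Q=tips(c,.602,0,.013,.05); print(Q[:15].round(3))
```

```text
t 9.08 pos [0.6017 0.0008 0.0225] F [ 0.25 -0.1  -0.67] op 0.6 q [-0.17  0.33  1.87  0.    0.95 -0.15]
turn [ 0.0062 -0.0002 -0.005 ] shift [0.0003 0.0004 0.0003]
[[ 0.603 -0.008  0.051]
 [ 0.612 -0.007  0.051]
 [ 0.596 -0.007  0.052]
 [ 0.601 -0.009  0.053]
 [ 0.596 -0.005  0.053]
 [ 0.609 -0.008  0.054]
 [ 0.595 -0.001  0.054]
 [ 0.605 -0.011  0.054]
 [ 0.603 -0.001  0.056]
 [ 0.598 -0.007  0.056]
 [ 0.611 -0.007  0.056]
 [ 0.6   -0.001  0.056]
 [ 0.603 -0.009  0.056]
 [ 0.605 -0.01   0.056]
 [ 0.612 -0.005  0.056]]
```

View pics/s15.png

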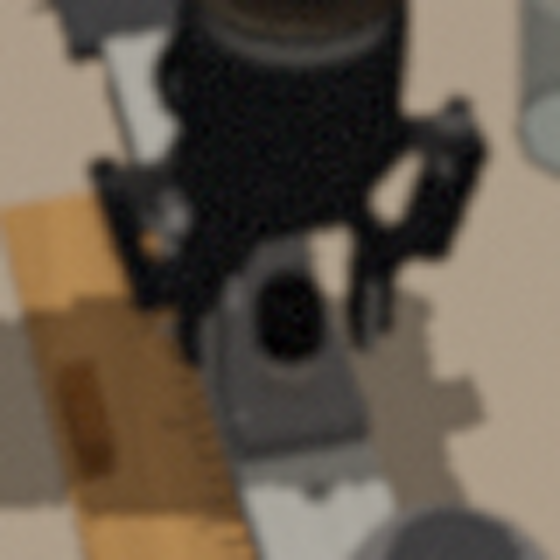

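Emit:
jog_arm([
  [[0,0,0],[0,0.001,0.001],0.45],
  [[0,0,0],[0,0.001,0.001],0.35],
  [[0,0,0],[0,0.001,0.001],0.25],
  [[0,0,0],[0,0.001,0.001],0.1],
  [[0,0,0],[0,0.001,0.001],0],
  [[0,0,0],[0,0.001,0.001],0],
], force=50)

```text
time: 9.58
eef_pos: [0.6036, 0.0007, 0.0221]
tcp_rot: [-0.495, 0.507, -0.503, 0.495]
contact_force: [1.7, -0.4, 0.8]
opening: 0.291
```

Run:
```python
from h import *
c=look("side","s16",290,160,80,80,7)
show([.602,0.0005,.037],np.radians(-1.1))
```

```text
t 9.63 pos [0.6036 0.0007 0.0221] F [ 2.64  0.44 -0.11] op 0.287 q [-0.17  0.33  1.86  0.01  0.95 -0.15]
turn [ 0.004  -0.0003 -0.0048] shift [ 0.0001 -0.0149 -0.0017]
```

View pics/s16.png

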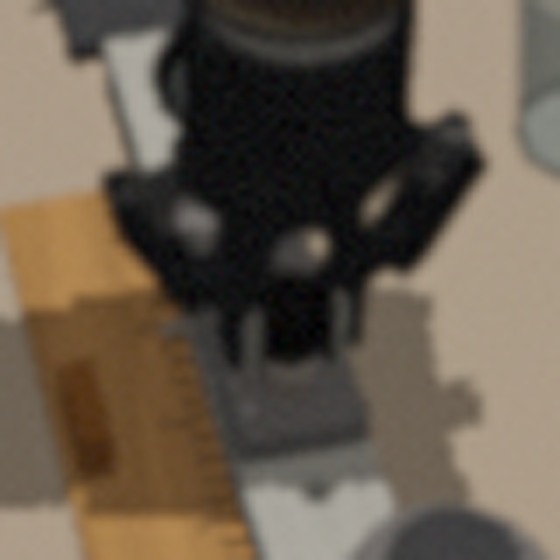

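Emit:
jog_arm([
  [[0,0,0],[0,-0.003,-0.001],0],
  [[0,0,0],[0,-0.006,-0.001],0],
  [[0,0,0],[0,-0.009,-0.001],0],
  [[0,0,0],[0,-0.011,-0.001],0],
  [[0,0,0],[0,-0.011,-0.001],0],
])

```text
time: 10.05
eef_pos: [0.6036, 0.0007, 0.0332]
tcp_rot: [-0.494, 0.506, -0.503, 0.496]
contact_force: [6.5, 0.3, -5.8]
opening: 0.291
```

Run:
```python
from h import *
c=look("side","s17",290,160,80,80,7)
show([.602,-0.02,.033],np.radians(-1.1))
```

```text
t 10.1 pos [0.6036 0.0007 0.033 ] F [ 6.99  0.22 -5.23] op 0.287 q [-0.17  0.31  1.86  0.01  0.96 -0.15]
turn [ 0.0011 -0.0006 -0.0049] shift [ 0.0207 -0.0001 -0.0012]
```

View pics/s17.png

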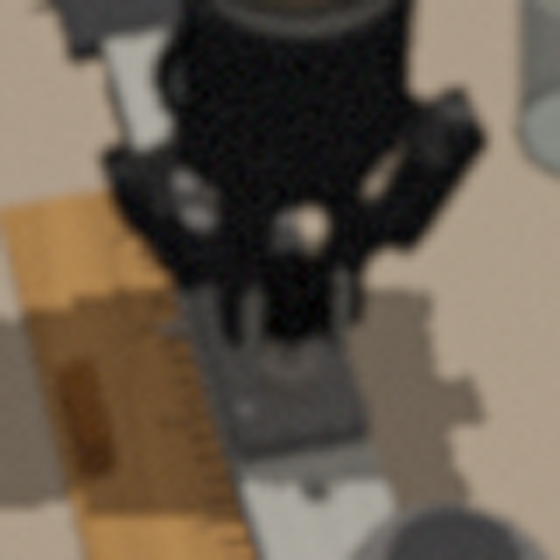

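Emit:
jog_arm([
  [[0,0,0],[0.003,-0.001,0.001],0],
  [[0,0,0],[0.007,-0.001,0.001],0],
  [[0,0,0],[0.012,-0.001,0.001],0],
  [[0,0,0],[0.017,-0.001,0.001],0],
  [[0,0,0],[0.022,-0.001,0.001],0],
  [[0,0,0],[0.027,-0.001,0.001],0],
  [[0,0,0],[0.032,-0.001,0.001],0],
  [[0,0,0],[0.037,-0.001,0.001],0],
  [[0,0,0],[0.04,-0.001,0.001],0],
  [[0,0,0],[0.04,-0.001,0.001],0],
])

```text
time: 10.93
eef_pos: [0.6028, -0.0404, 0.0333]
tcp_rot: [-0.495, 0.507, -0.503, 0.495]
contact_force: [-0.4, -0.9, -5.7]
opening: 0.294
```

Run:
```python
from h import *
c=look("side","s18",270,150,110,110,5.4)
c=look("top","t18",230,160,180,110,4.4)
show([.602,-0.0395,.033],np.radians(-1.1))
```

```text
t 11.03 pos [ 0.6028 -0.0402  0.0334] F [-1.74 -1.02 -5.68] op 0.287 q [-0.24  0.32  1.86  0.    0.97 -0.22]
turn [ 0.0034 -0.0004 -0.0037] shift [-0.0007  0.0004 -0.0008]
```

View pics/s18.png

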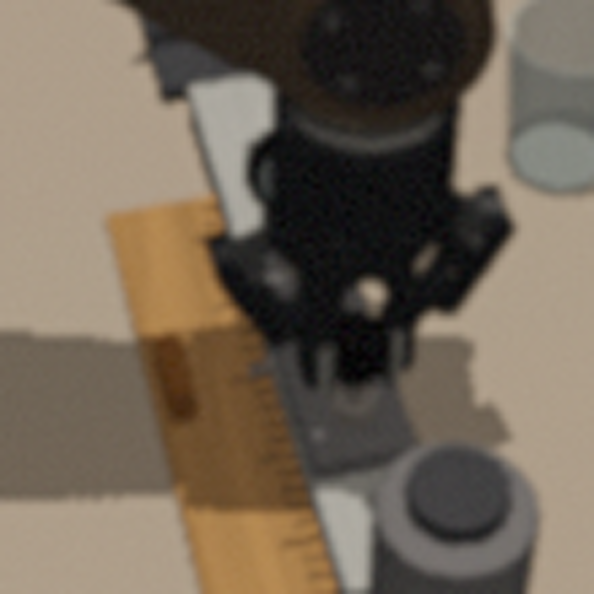

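View pics/t18.png

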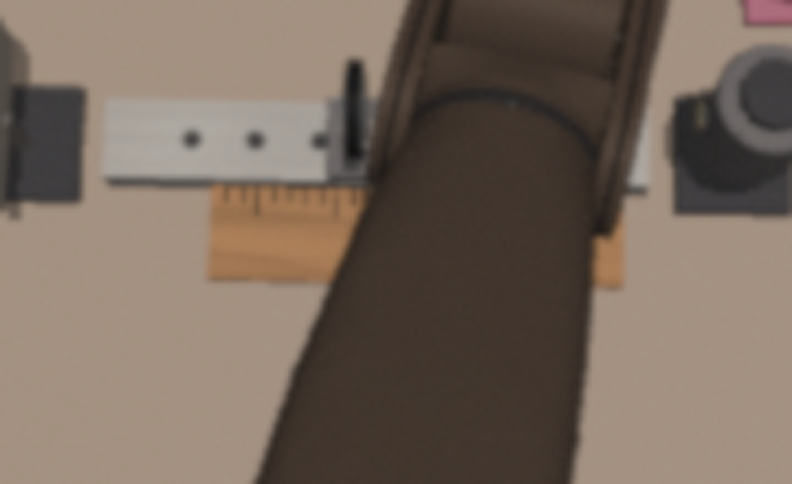

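Emit:
jog_arm([
  [[0,0,0],[-0.0005,0.003,0],0],
  [[0,0,0],[-0.0005,0.006,0],0],
  [[0,0,0],[-0.0005,0.009,0],0],
  [[0,0,0],[-0.0005,0.012,0],0],
  [[0,0,0],[-0.0005,0.014,0],0],
  [[0,0,0],[-0.0005,0.014,0],0],
])

```text
time: 11.53
eef_pos: [0.6029, -0.0397, 0.0196]
tcp_rot: [-0.495, 0.507, -0.503, 0.495]
contact_force: [-3.2, -1.8, 0.9]
opening: 0.289
```

Emit:
jog_arm([
  [[0,0,0],[0,0.002,0.0005],0],
  [[0,0,0],[0,0.004,0.0005],0],
  [[0,0,0],[0,0.0055,0.0005],0],
  [[0,0,0],[0,0.0055,0.0005],0],
])

```text
time: 11.87
eef_pos: [0.6029, -0.0397, 0.0151]
tcp_rot: [-0.496, 0.507, -0.502, 0.495]
contact_force: [-7.3, -0.8, 4.0]
opening: 0.288
```

Emit:
jog_arm([
  [[0,0,0],[0,0.001,0],0],
  [[0,0,0],[0,0.001,0],0],
])

```text
time: 12.03
eef_pos: [0.6028, -0.0397, 0.0151]
tcp_rot: [-0.496, 0.507, -0.502, 0.495]
contact_force: [-5.7, -0.8, 3.8]
opening: 0.289
```

Emit:
jog_arm([
  [[0,0,0],[0,0.001,0],0],
  [[0,0,0],[0,0.002,0],0],
  [[0,0,0],[0,0.002,0],0],
])

```text
time: 12.28
eef_pos: [0.6028, -0.0397, 0.0151]
tcp_rot: [-0.496, 0.507, -0.502, 0.494]
contact_force: [-8.1, -0.8, 7.4]
opening: 0.292
```

Run:
```python
from h import *
c=look("side","s19",255,150,125,110,5)
t=look("top","t19",230,160,180,110,4.4)
show([.602,-0.0395,.0151],np.radians(-1.1))
```

```text
t 12.38 pos [ 0.6029 -0.0397  0.0151] F [-7.31 -0.99  8.24] op 0.284 q [-0.23  0.35  1.86  0.    0.94 -0.22]
turn [ 0.0074  0.0009 -0.0032] shift [-0.0002  0.     -0.0009]
```

View pics/s19.png

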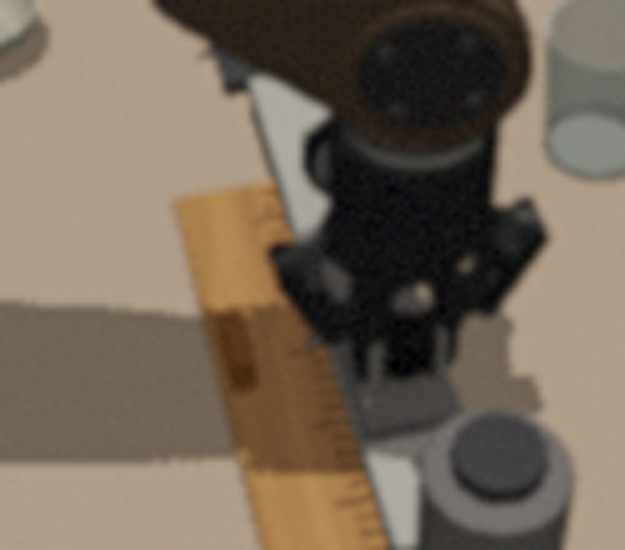

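View pics/t19.png

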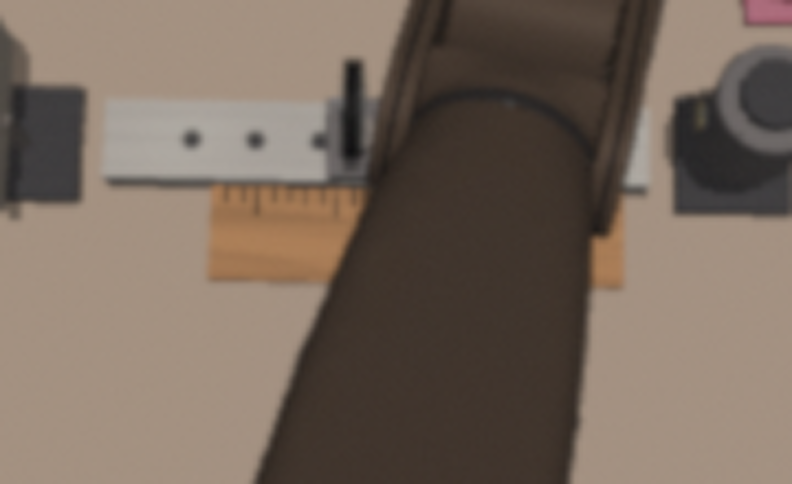

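```bash
python3 -c "
from plant import ctrl
print(ctrl.sign_off())"
```

```text
the job is handed in; nothing more can be done
None
```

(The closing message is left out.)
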